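# Cap the specimen jar

### The arm

A 7-joint arm with a two-finger parallel gripper is mounted at the origin on the work surface. World frame = base frame: x ahead of the robot, y to its left, z up, the work surface at z = 0. Lengths are in m, angles in degrees, forces in N, time in s.
With the tool pointing down it reaches from about 0.425 to 0.875 m from the base axis. Payload 4.7 kg.
Tool frame: the origin (TCP) lies on the mounting face of the last link; the fingertips stand 182 mm ahead of it and the grasp point (between the pads) lies 164 mm ahead of it; z points along the fingers, x is the direction in which the jaws open and shut, and the axes are right-handed (so a half turn about z gives the same grasp; the last joint's range is limited). The gripper opens to 87 mm and grips with 3 to 60 N. Pads are 19 mm wide; open, the fingers measure 117 mm over their backs; the gripper's body (75 mm by 190 mm) begins 51 mm behind the grasp point.
Start: joints at [-67.431, 18.392, -4.016, 83.108, 1.295, 78.541, -3.26], TCP at [0.241, 0.604, 0.405] pointing down, gripper open.
Joint ranges: [-163.93, 163.93], [-17.29, 119.83], [-79.2, 71.16], [3.27, 140.29], [-89.18, 269.18], [5.43, 117.66], [-154.24, 154.24]. Speed limits (degrees/s): [147.25, 147.25, 180, 180, 180, 180, 180].

### API

Orientations are given as [roll, pitch, yaw] about the fixed x, y, z axes, in that order (R = Rz(yaw) Ry(pitch) Rx(roll)).
In Python, from cell import status, cams, env, outline_of, landmark_of gives the robot as it stands. The module is installed in compiled form; this text tells all that it offers.
- The arm moves only by the tool jog_arm, never from a script. Its argument "rows" is a list of rows, each a list of 7 numbers: the closure, from 0 (fully open) to 1 (shut), then the shift along the tool's x, y, z in m, then the turn, a rotation vector about the tool's x, y, z in degrees. A call has 1 to 12 rows; each row shifts and turns the commanded pose from where the row before left it, along the tool's axes as they then stand; what a row does not reach is not made up. A row lasts 1/12 s, in which the tool goes at most 41.7 mm and 7.16 degrees, less where a joint would pass 70% of its speed; a pose out of reach is approached as far as the arm can. A call with a gripper value outside its range is refused whole. The fingers move at their own pace and stop on an object; "grip_force" is the grip in N (left out, the last holds). Time passes only in rows, so rows that do not move let the fingers close. It gives the time, the measured TCP pose, the force and the opening at its end, in the units of the state.
- status.get_obs(): the state, without advancing time (a new reading comes with each control period).
- cams.read_camera(name): name is "side" or "top" or "wrist"; returns (picture, depth): 400x640x3 uint8, red, green, blue; 400x640 float32, m along the optical axis (not along the pixel's ray), 0 where there is no reading.
- cams.camera_params(name): a dict with "vfov" (degrees; the focal length in pixels is half the picture's height over the tangent of half this angle, whatever the lens; pixels are square), "cx", "cy" (the principal point, pixels), "eye" and "attitude" of the camera in the world. Camera axes: x right, y up, looking along -z (the intrinsics and any distortion apply to the point x, -y, -z); pixel columns grow to the right and rows downward; lengths in m; the calibration is good to about 2 mm. A picture is of the moment at which its call begins: read the wrist's pose just before it. camera_params takes no time and is no camera call; for the wrist camera it gives the pose at the moment of the call.
- env.sign_off(): hands the job in, once; it reports no verdict.
Trained networks look in the newest picture that a camera, given by its name, has taken for a name from the list of things; names that differ only in an ending like _2 or _b are one class to them, and where a whole thing is asked for, a point or a joint stands for the part that bears it (a point fixed in the world has none). Each returns a list of dicts, best first, with "conf" (0 to 1); they miss things now and then, are a little off and sometimes report something else, mostly with a low value. They report only what shows in the picture. A call takes as long as a camera call. They do not tell look-alikes from the thing itself.
- outline_of(camera, name): "pixels" (400x640 bool, what is visible of it) and "box" ([left, top, right, bottom] in pixels, round what is visible of it).
- landmark_of(camera, name): "position" ([row, column] in pixels: a listed point, or the origin of a listed thing).
The state is a dict: "time_s": time; "qpos": joint angles; "joint_velocities": joint speeds; "effort": joint torques, N m; "tool_pos": TCP position; "tool_rot": TCP orientation; "force": force on the tool from outside, world axes, zero at the start; "wrist_torque": the same for the moment, N m; "grip_width": finger opening in m.
Only numpy, scipy, OpenCV 4.12 (cv2) and the standard library are available. Lean on these libraries where they do the work, as an engineer would, in place of code of your own. Each camera call takes 0.05 s, during which the arm holds its last target. There are 200 camera calls.

### The job

Close the amber jar that is clamped in the bench holder with the large blue screw cap lying on the bench: set the cap level on the jar's neck, turn it gently backwards (anticlockwise from above) until you feel it drop past the thread, then screw it clockwise fully home so that it stays down against the spring seal when you let go. Never press or wrench the cap hard on the jar, and leave the other things on the bench where they are.

Things in the scene. Friction and masses are not known exactly. Their poses are not given: they have to be found in the camera images.
- cap_mid (a point): Centre of the big blue ribbed cap, on its axis half-way up: 60 mm diameter, 30 mm tall, about 50 g, lying open side down; z is its axis. Inside its lower edge are three lugs 120 degrees apart, 8 mm wide, 4 mm high, reaching in to 20.5 mm from the axis; their angles are not told.
- jar_neck (a point): Foot of the fixed amber jar's neck, on the axis, 92 mm above the bench; z up. Neck 38 mm diameter, 20 mm high, rim chamfered; the cap's lugs clear it by 1.5 mm. Height of cap_mid above this point with the cap level: 26 to 31 mm while the lugs ride on the thread, 21.5 mm once dropped in, 18 mm screwed home (lugs against the stops; friction then holds it).
- jar_thread (a point): On the neck's axis, 8 mm above its foot. Three 70 degree ridges (24 mm outer radius) each fall 5 mm clockwise and end in a stop post; 35 degree gaps, at angles not told, let the lugs in. A cap riding on top jams on a post if turned clockwise; turned anticlockwise it climbs and within 110 degrees falls in. Then 70 to 90 degrees clockwise brings it to the stops.
- plug_top (a point): Top centre of the white sealing plug, 27 mm diameter, standing in the jar's mouth 32.5 mm above the foot of the neck. The cap's inner top meets it when dropped in; it sinks on a spring, 3 N to start and 1.5 N more per mm, so an unscrewed cap rises again.
- jar: The amber jar (80 mm diameter) with its fixed aluminium holder, 130 mm square, 22 mm high; origin at the centre of the holder's underside. The glass is fragile: more than 80 N between cap and jar harms it; 4 to 8 N of downward push and 0.5 N m of turning are plenty.
- carton_green: Loose white carton with a green stripe, 50 x 110 x 45 mm, origin at the centre of its underside; not to be disturbed.
- carton_blue: Loose white carton with a blue stripe, 45 x 100 x 50 mm, origin at the centre of its underside; not to be disturbed.
- carton_red: Loose white carton with a red stripe, 60 x 90 x 60 mm, origin at the centre of its underside; not to be disturbed.
- vial_bottle: Loose clear bottle, 48 mm diameter, 85 mm tall, origin at the centre of its underside; not to be disturbed.
- pill_jar: Loose closed amber jar with a white lid, 60 mm diameter, 80 mm tall, origin at the centre of its underside; not to be disturbed.
- small_cap: Loose white disc cap of another container, 38 mm diameter, 16 mm tall, origin at the centre of its underside; not to be disturbed.
- spatula: Loose spatula 170 mm long lying on the bench, origin at its middle; not to be disturbed.
Not all that is in view belongs to the job. What is shaped like the part that bears cap_mid but yellow is not meant.

How it is judged:
By the outcome, as a careful person would: the job done as asked, in the order asked, and still so for the second after the job is handed in, with the robot touching nothing.
It also fails if it takes over 72 s, if anything falls off the work surface, if the arm or the gripper's body presses on something with over 40 N, if the wrist force passes 120 N, or if a joint passes its speed limit or range.

## Working session

There is one attempt and no reset: what is moved stays moved. The work goes in short steps, Python scripts to look and compute and a tool call to move; the robot and the scene stay as the last step left them, time stands still between calls to the robot, and variables do not carry over. Pictures are saved under pics/ and viewed, about 8 in all and at most 12, crops included, and the job is handed in when it is done.

Besides the shell and the picture viewer there is one more tool, called by a JSON object that holds its "method" and its "body". jog_arm: Moves the arm, as the interface text tells. Its arguments: {"type":"object","properties":{"rows":{"type":"array"},"grip_force":{"type":"number"}},"required":["rows"]}

```bash
mkdir -p pics
cat > h.py <<'E'
import numpy as np, cv2
from cell import status, cams, env, outline_of, landmark_of
from scipy.spatial.transform import Rotation as R
def par(n):
    p=cams.camera_params(n); return p
def rot(p):
    a=np.array(p["attitude"],float)
    return a if a.shape==(3,3) else R.from_euler('xyz',a,degrees=True).as_matrix()
def back(p,r,c,d):
    f=200/np.tan(np.radians(p["vfov"]/2))
    v=np.array([(c-p["cx"])/f*d,-(r-p["cy"])/f*d,-d])
    return np.array(p["eye"])+rot(p)@v
def pts(p,depth,mask):
    rr,cc=np.nonzero(mask&(depth>0)); d=depth[rr,cc]
    f=200/np.tan(np.radians(p["vfov"]/2))
    v=np.stack([(cc-p["cx"])/f*d,-(rr-p["cy"])/f*d,-d],1)
    return np.array(p["eye"])+v@rot(p).T
def proj(p,x):
    f=200/np.tan(np.radians(p["vfov"]/2))
    v=(np.array(x)-p["eye"])@rot(p); d=-v[...,2]
    return p["cy"]-f*v[...,1]/d, p["cx"]+f*v[...,0]/d
def save(im,n): cv2.imwrite('pics/'+n,im[...,::-1])
E
python3 - <<'E'
from h import *
np.set_printoptions(precision=4,suppress=True)
o=status.get_obs(); print(o)
ims=[]
for n in ("top","side","wrist"):
    p=par(n); print(n,p)
    im,d=cams.read_camera(n); save(im,n+'0.png'); np.savez(n+'0.npz',im=im,d=d)
    for t in ("cap_mid","jar_neck"):
        for l in landmark_of(n,t)[:4]:
            r,c=l["position"]; ri,ci=int(np.clip(r,0,399)),int(np.clip(c,0,639)); print(n,t,round(l["conf"],2),(r,c),d[ri,ci],back(p,r,c,d[ri,ci]))
    for t in ("cap_mid","jar"):
        for l in outline_of(n,t)[:4]:
            P=pts(p,d,l["pixels"]); print(n,'out',t,round(l["conf"],2),l["box"],np.median(P,0) if len(P) else 0)
E
```

```text
{'time_s': 0.0, 'qpos': array([-67.4297,  18.4384,  -4.0161,  83.1753,   1.2955,  78.5401,
        -3.259 ]), 'joint_velocities': array([ 0.0562, -0.1136, -0.0676,  0.0981, -0.0038,  0.094 ,  0.0241]), 'effort': array([ -0.0001, -49.128 ,  -0.4038, -31.253 ,  -0.0638,   0.0443,
         0.0002]), 'tool_pos': array([0.2409, 0.6035, 0.4037]), 'tool_rot': array([179.9939,   0.1085,  68.241 ]), 'force': array([-1.0111,  0.3134,  0.1483]), 'wrist_torque': array([0.0054, 0.0542, 0.0279]), 'grip_width': 0.08694953160234753}
top {'vfov': 50.92306846168438, 'cx': 325.1479784529214, 'cy': 196.49869033135448, 'eye': array([ 0.3385, -0.0072,  1.1339]), 'attitude': array([ 10.6432,  -0.1156, -88.4088])}
top cap_mid 0.67 (199.8, 371.4) 1.1196387 [ 0.5401 -0.1271  0.0322]
top cap_mid 0.66 (236.2, 348.0) 1.1034219 [ 0.4415 -0.0666  0.0304]
top jar_neck 0.69 (181.8, 256.0) 1.0327636 [0.56   0.167  0.1253]
top jar_neck 0.26 (256.3, 310.4) 1.1105973 [0.3872 0.0309 0.0132]
top out cap_mid 0.83 [333.5, 223.9, 355.2, 246.3] [ 0.4425 -0.0597  0.0295]
top out cap_mid 0.74 [319.6, 188.6, 345.6, 214.0] [ 0.53
[... 464 characters left out ...]
 -0.1396  0.0273]
side cap_mid 0.7 (238.9, 311.3) 1.1784819 [ 0.4362 -0.0655  0.0278]
side jar_neck 0.92 (164.5, 298.8) 1.3216183 [0.5545 0.1548 0.1089]
side jar_neck 0.75 (202.6, 382.6) 1.2704923 [ 0.6848 -0.0894  0.0452]
side out cap_mid 0.88 [343.9, 231.9, 367.8, 251.1] [ 0.5298 -0.1357  0.028 ]
side out cap_mid 0.74 [317.6, 210.2, 337.6, 232.9] [ 0.5245 -0.0305  0.0281]
side out cap_mid 0.63 [299.6, 227.8, 321.7, 251.1] [ 0.4345 -0.0719  0.0281]
side out jar 0.95 [275.8, 156.8, 325.9, 201.4] [0.5476 0.1483 0.0347]
wrist {'vfov': 59.49067792340151, 'cx': 316.47403130659734, 'cy': 203.43967465542977, 'eye': array([0.1768, 0.6289, 0.3847]), 'attitude': array([-14.6286,  -0.0388,  68.2435])}
```

Run:
```python
from h import *
a=np.load('top0.npz')['im'][130:290,210:420]; save(cv2.resize(a,None,fx=3.7,fy=3.7,interpolation=cv2.INTER_CUBIC),'c_top.png')
a=np.load('side0.npz')['im'][130:290,240:440]; save(cv2.resize(a,None,fx=3.7,fy=3.7,interpolation=cv2.INTER_CUBIC),'c_side.png')
```

```text
(no output)
```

View pics/c_top.png

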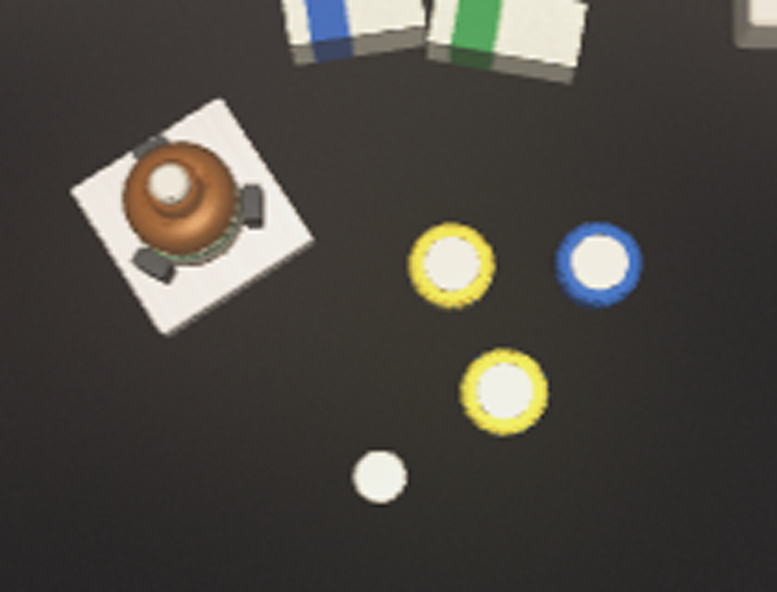

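View pics/c_side.png

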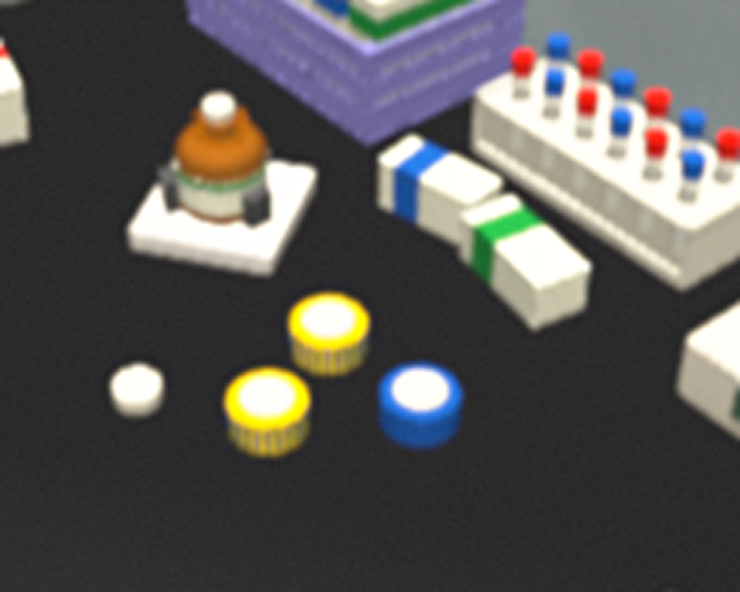

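Candidates for the cap: the blue ribbed cap at top-view pixel (201,371), yellow look-alikes at (201,332) and (236,346), and the white small_cap at (258,312). By the description it is the blue one. The side view shows it at (239,354), lying open side down. The jar's plug shows in the top view at about (180,256).

```bash
cat >> h.py <<'E'
def plane(p,r,c,z):
    e=np.array(p["eye"]); v=back(p,r,c,1.0)-e
    return e+v*(z-e[2])/v[2]
def fitblob(p,mask,z):
    """project mask outline to plane z, min enclosing -> circle centre, r"""
    m=mask.astype(np.uint8); n,l,s,_=cv2.connectedComponentsWithStats(m)
    k=1+np.argmax(s[1:,4]); m=(l==k).astype(np.uint8)
    ct=max(cv2.findContours(m,cv2.RETR_EXTERNAL,cv2.CHAIN_APPROX_NONE)[0],key=len)[:,0,:]
    P=np.array([plane(p,r,c,z)[:2] for c,r in ct])
    A=np.c_[2*P,np.ones(len(P))]; s_=np.linalg.lstsq(A,(P**2).sum(1),rcond=None)[0]
    return s_[:2],np.sqrt(s_[2]+s_[:2]@s_[:2])
def white(im,box):
    h=cv2.cvtColor(im,cv2.COLOR_RGB2HSV); m=(h[...,1]<60)&(h[...,2]>140)
    k=np.zeros(m.shape,bool); k[box[1]:box[3],box[0]:box[2]]=1
    return m&k
def blue(im,box):
    h=cv2.cvtColor(im,cv2.COLOR_RGB2HSV); m=(h[...,0]>98)&(h[...,0]<125)&(h[...,1]>120)
    k=np.zeros(m.shape,bool); k[box[1]:box[3],box[0]:box[2]]=1
    return m&k
E
python3 - <<'E'
from h import *
np.set_printoptions(precision=4,suppress=True)
for n,cb,jb,wb in (("top",(355,185,390,220),(248,172,264,188),(360,188,386,215)),("side",(340,228,372,255),(290,152,308,166),(343,230,368,244))):
    p=par(n); a=np.load(n+'0.npz'); im,d=a['im'],a['d']
    w=white(im,wb); print(n,'cap disc',fitblob(p,w,.03),np.median(pts(p,d,w),0))
    b=blue(im,cb)
    if n=='top': print('cap blue',fitblob(p,b,.028))
    w=white(im,jb); print(n,'plug',fitblob(p,w,.1245),np.median(pts(p,d,w),0),w.sum())
E
```

```text
top cap disc (array([ 0.5389, -0.1278]), np.float64(0.019265785299320454)) [ 0.5393 -0.1286  0.0305]
cap blue (array([ 0.5379, -0.1274]), np.float64(0.029658620602860574))
top plug (array([0.5664, 0.1687]), np.float64(0.011732654762805909)) [0.5669 0.1689 0.1236] 83
side cap disc (array([ 0.5358, -0.1273]), np.float64(0.02030380630679613)) [ 0.5347 -0.1276  0.0303]
side plug (array([0.5619, 0.1657]), np.float64(0.01634547687875304)) [0.5651 0.1693 0.1213] 56
```

{"method": "jog_arm", "body": {"rows": [[0, 0, 0, 0, 0, 0, 6.82], [0, 0, 0, 0, 0, 0, 6.82], [0, 0, 0, 0, 0, 0, 6.82], [0, 0, 0, 0, 0, 0, 6.82], [0, 0, 0, 0, 0, 0, 6.82], [0, 0, 0, 0, 0, 0, 6.82], [0, 0, 0, 0, 0, 0, 6.82], [0, 0, 0, 0, 0, 0, 6.82], [0, 0, 0, 0, 0, 0, 6.82], [0, 0, 0, 0, 0, 0, 6.82], [0, 0, 0, 0, 0, 0, 6.82], [0, 0, 0, 0, 0, 0, 6.82]]}}

```text
time_s: 1.75
tool_pos: [0.241, 0.6037, 0.4048]
tool_rot: [-180.0, -0.0, -13.9]
force: [-0.1, 0.3, -0.4]
grip_width: 0.0867
```

{"method": "jog_arm", "body": {"rows": [[0, 0.03, 0.0246, 0, 0, 0, 0], [0, 0.03, 0.0246, 0, 0, 0, 0], [0, 0.03, 0.0246, 0, 0, 0, 0], [0, 0.03, 0.0246, 0, 0, 0, 0], [0, 0.03, 0.0246, 0, 0, 0, 0], [0, 0.03, 0.0246, 0, 0, 0, 0], [0, 0.03, 0.0246, 0, 0, 0, 0], [0, 0.03, 0.0246, 0, 0, 0, 0], [0, 0.03, 0.0246, 0, 0, 0, 0], [0, 0.03, 0.0246, 0, 0, 0, 0], [0, 0.03, 0.0246, 0, 0, 0, 0], [0, 0.03, 0.0246, 0, 0, 0, 0]]}}

```text
time_s: 2.75
tool_pos: [0.5223, 0.2304, 0.4052]
tool_rot: [-179.9, -0.0, -13.6]
force: [1.1, 1.0, -0.3]
grip_width: 0.0869
```

{"method": "jog_arm", "body": {"rows": [[0, 0.03, 0.025, 0, 0, 0, 0], [0, 0.03, 0.025, 0, 0, 0, 0], [0, 0, 0, 0, 0, 0, 0], [0, 0, 0, 0, 0, 0, 0], [0, 0, 0, 0, 0, 0, 0]]}}

```text
time_s: 3.17
tool_pos: [0.5679, 0.1698, 0.4047]
tool_rot: [-180.0, 0.0, -13.6]
force: [-0.2, 0.8, -0.3]
grip_width: 0.0869
```

Run:
```python
from h import *
np.set_printoptions(precision=4,suppress=True)
o=status.get_obs();print(o['tool_pos'],o['tool_rot'],o['qpos'],o['joint_velocities'].max())
p=par('wrist'); im,d=cams.read_camera('wrist'); save(im,'w1.png'); np.savez('w1.npz',im=im,d=d)
r,c=proj(p,[.5655,.168,.1245]); print(r,c)
b=[int(c-45),int(r-45),int(c+45),int(r+45)]
w=white(im,b); print('plug',fitblob(p,w,.1245),np.median(pts(p,d,w),0),w.sum())
for l in landmark_of('wrist','jar_neck')[:2]: print(l, plane(p,*l['position'],.092))
```

```text
[0.5679 0.1698 0.4047] [-179.9652    0.0405  -13.6069] [-42.4018  11.8992  26.9528  92.6131  -5.5595  76.8273 -28.283 ] 0.2295197907893896
207.56299415206328 314.70461014756484
plug (array([0.5658, 0.1699]), np.float64(0.03167992419936333)) [0.5629 0.1346 0.0229] 2320
{'position': [195.8, 317.9], 'conf': 0.55} [0.5684 0.169  0.092 ]
```

View pics/w1.png

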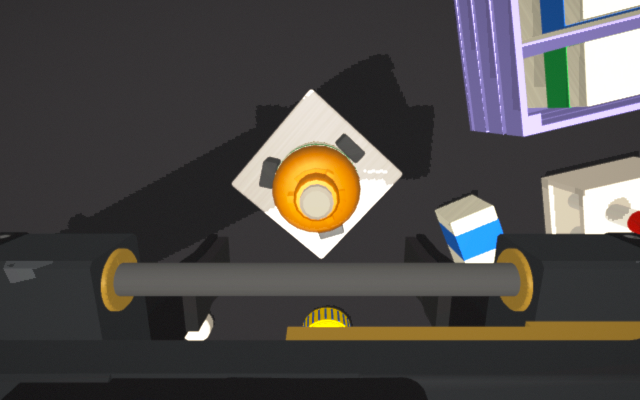

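The wrist view shows the plug at about (202,317) on the amber neck, with the holder behind it. I'll fit the plug tightly by colour and by depth.

Run:
```python
from h import *
np.set_printoptions(precision=4,suppress=True)
p=par('wrist'); a=np.load('w1.npz'); im,d=a['im'],a['d']
hsv=cv2.cvtColor(im,cv2.COLOR_RGB2HSV); k=np.zeros(d.shape,bool); k[178:225,292:342]=1
m=k&(hsv[...,1]<70); m=cv2.morphologyEx(m.astype(np.uint8),cv2.MORPH_OPEN,np.ones((5,5)))>0
print('plug col',fitblob(p,m,.1245),np.median(pts(p,d,m),0),m.sum())
rr,cc=np.nonzero(d>0); z=np.zeros(d.shape); z[rr,cc]=pts(p,d,np.ones_like(d,bool))[:,2]
m=k&(z>.119); print('plug depth',fitblob(p,m,.1245)); 
m=k&(z>.105); print('neck depth',fitblob(p,m,.112))
```

```text
plug col (array([0.567 , 0.1737]), np.float64(0.012708453284130285)) [0.567  0.1739 0.124 ] 882
plug depth (array([0.567 , 0.1732]), np.float64(0.012913638813501332))
neck depth (array([0.5664, 0.1721]), np.float64(0.01981353422421579))
```

{"method": "jog_arm", "body": {"rows": [[0, 0.0035, 0.0248, 0.0079, 0, 0, 0], [0, 0.0035, 0.0248, 0.0079, 0, 0, 0], [0, 0.0035, 0.0248, 0.0079, 0, 0, 0], [0, 0.0035, 0.0248, 0.0079, 0, 0, 0], [0, 0.0035, 0.0248, 0.0079, 0, 0, 0], [0, 0.0035, 0.0248, 0.0079, 0, 0, 0], [0, 0.0035, 0.0248, 0.0079, 0, 0, 0], [0, 0.0035, 0.0248, 0.0079, 0, 0, 0], [0, 0.0035, 0.0248, 0.0079, 0, 0, 0], [0, 0.0035, 0.0248, 0.0079, 0, 0, 0], [0, 0.0035, 0.0248, 0.0079, 0, 0, 0], [0, 0.0035, 0.0248, 0.0079, 0, 0, 0]]}}

```text
time_s: 4.27
tool_pos: [0.5389, -0.1288, 0.3098]
tool_rot: [-179.9, -0.0, -13.4]
force: [0.5, 0.8, 0.3]
grip_width: 0.087
```

{"method": "jog_arm", "body": {"rows": [[0, 0, 0, 0, 0, 0, 0], [0, 0, 0, 0, 0, 0, 0], [0, 0, 0, 0, 0, 0, 0], [0, 0, 0, 0, 0, 0, 0]]}}

```text
time_s: 4.6
tool_pos: [0.5395, -0.1275, 0.3102]
tool_rot: [-179.9, -0.0, -13.4]
force: [0.1, 0.1, -0.3]
grip_width: 0.0872
```

Run:
```python
from h import *
np.set_printoptions(precision=4,suppress=True)
o=status.get_obs();print(o['tool_pos'],o['tool_rot'],o['qpos'])
p=par('wrist'); im,d=cams.read_camera('wrist'); save(im[120:280,210:430],'w2.png'); np.savez('w2.npz',im=im,d=d)
r,c=proj(p,[.539,-.125,.03]); print(r,c)
b=[int(c-70),int(r-70),int(c+70),int(r+70)]
m=blue(im,b)
P=pts(p,d,np.ones_like(d,bool)); z=np.zeros(d.shape); z[d>0]=P[:,2]
k=np.zeros(d.shape,bool); k[b[1]:b[3],b[0]:b[2]]=1
print('cap depth',fitblob(p,k&(z>.024)&(z<.04),.03)); print('cap blue',fitblob(p,m,.029))
w=white(im,b); print('disc',fitblob(p,w,.03),w.sum(),np.median(pts(p,d,w),0))
```

```text
[ 0.5395 -0.1275  0.3102] [-179.9343   -0.0252  -13.4017] [-22.7887  12.0778  37.5889 104.9443  -8.1276  65.626    4.1502]
201.775844453188 315.3256472032321
cap depth (array([ 0.538 , -0.1263]), np.float64(0.029571986104319808))
cap blue (array([ 0.5382, -0.1254]), np.float64(0.030933914645138907))
disc (array([ 0.5376, -0.1278]), np.float64(0.019100721067294744)) 1945 [ 0.5378 -0.1273  0.0305]
```

View pics/w2.png

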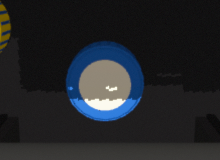

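Run:
```python
from h import *
np.set_printoptions(precision=4,suppress=True)
p=par('wrist'); 
# rebuild pose of w1: same mount
o=status.get_obs(); T=R.from_euler('xyz',o['tool_rot'],degrees=True).as_matrix()
off=T.T@(np.array(p['eye'])-o['tool_pos']); Rc=T.T@rot(p)
o1=([.5679,.1698,.4047],[-179.9652,.0405,-13.6069]); T1=R.from_euler('xyz',o1[1],degrees=True).as_matrix()
p1=dict(p); p1['eye']=T1@off+o1[0]; p1['attitude']=T1@Rc; print(off)
def cen(n,p,d,k,lo,hi):
    P=pts(p,d,k); P=P[(P[:,2]>lo)&(P[:,2]<hi)]
    return len(P),P.mean(0),(P.min(0)+P.max(0))/2,np.ptp(P,axis=0)
a=np.load('w1.npz'); k=np.zeros((400,640),bool); k[178:225,292:342]=1
print('plug w',cen(0,p1,a['d'],k,.1225,.1275))
hsv=cv2.cvtColor(a['im'],cv2.COLOR_RGB2HSV)
m=k&(hsv[...,1]<70); m=cv2.morphologyEx(m.astype(np.uint8),cv2.MORPH_OPEN,np.ones((5,5)))>0
print('w refit',fitblob(p1,m,.1245))
q=np.array([plane(p1,r,c,.022)[:2] for c,r in ((311,90),(402,175),(320,258),(232,184))]); print('holder',q.mean(0),(q[0]+q[2])/2,(q[1]+q[3])/2,[np.linalg.norm(q[i]-q[i-1]) for i in range(4)])
for n,b in(('top',(240,165,275,200)),('side',(282,145,315,180))):
    A=np.load(n+'0.npz'); k=np.zeros((400,640),bool); k[b[1]:b[3],b[0]:b[2]]=1
    print(n,cen(0,par(n),A['d'],k,.12,.128))
    if n=='top':
        pt=par(n); q=np.array([plane(pt,130+y/3.7,210+x/3.7,.022)[:2] for x,y in((72,190),(219,99),(313,240),(166,330))]); print('holder',q.mean(0),[np.linalg.norm(q[i]-q[i-1]) for i in range(4)])
save(cv2.resize(a['im'][80:265,225:410],None,fx=3.2,fy=3.2,interpolation=cv2.INTER_NEAREST),'w1c.png')
w2=np.load('w2.npz'); k=np.zeros((400,640),bool); k[150:250,270:360]=1
print('cap w',cen(0,p,w2['d'],k,.027,.033))
```

```text
[-0.0005 -0.0682  0.0201]
plug w (753, array([0.5674, 0.1713, 0.1242]), array([0.5672, 0.1711, 0.1244]), array([0.0255, 0.0246, 0.0038]))
w refit (array([0.5676, 0.1723]), np.float64(0.012710927637160653))
holder [0.5674 0.1706] [0.5669 0.1709] [0.5678 0.1702] [np.float64(0.1262702397120949), np.float64(0.1274722773419955), np.float64(0.1269646962743661), np.float64(0.12540079842120477)]
top (87, array([0.5677, 0.1688, 0.1235]), array([0.5677, 0.1681, 0.1241]), array([0.0263, 0.0247, 0.0078]))
holder [0.5665 0.1676] [np.float64(0.12593285600546517), np.float64(0.12652099129347777), np.float64(0.12791762741621338), np.float64(0.12405679315555788)]
side (36, array([0.5653, 0.1686, 0.1231]), array([0.5665, 0.168 , 0.1233]), array([0.0223, 0.0279, 0.0066]))
cap w (4359, array([ 0.5381, -0.1265,  0.0301]), array([ 0.5378, -0.1274,  0.0298]), array([0.0598, 0.06  , 0.0056]))
```

View pics/w1c.png

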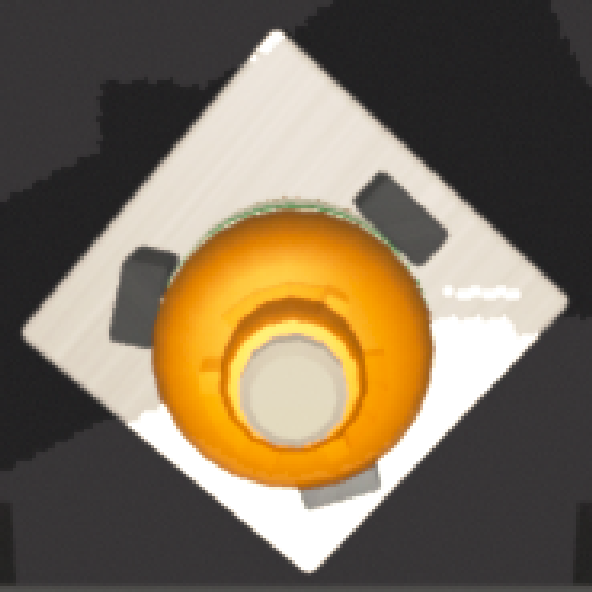

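The zoom shows the plug and neck clearly, and all views agree to about 2 mm: cap (0.538, -0.1273), jar axis (0.567, 0.170). I'll descend on the blue cap and squeeze it at two yaws 90° apart to centre it on the tool axis.

{"method": "jog_arm", "body": {"rows": [[0, -0.0015, 0, 0.0245, 0, 0, 0], [0, 0, 0, 0.0245, 0, 0, 0], [0, 0, 0, 0.0245, 0, 0, 0], [0, 0, 0, 0.0245, 0, 0, 0], [0, 0, 0, 0.025, 0, 0, 0], [0, 0, 0, 0, 0, 0, 0], [0, 0, 0, 0, 0, 0, 0], [0, 0, 0, 0, 0, 0, 0]]}}

```text
time_s: 5.32
tool_pos: [0.5379, -0.1288, 0.1879]
tool_rot: [-180.0, -0.0, -13.5]
force: [0.3, -0.0, -0.0]
grip_width: 0.0869
```

{"method": "jog_arm", "body": {"rows": [[0.6, 0, 0, 0, 0, 0, 0], [0.6, 0, 0, 0, 0, 0, 0], [0.6, 0, 0, 0, 0, 0, 0], [0.6, 0, 0, 0, 0, 0, 0], [0.6, 0, 0, 0, 0, 0, 0], [0.6, 0, 0, 0, 0, 0, 0], [0.6, 0, 0, 0, 0, 0, 0], [0.6, 0, 0, 0, 0, 0, 0]], "grip_force": 6}}

```text
time_s: 5.98
tool_pos: [0.5375, -0.1294, 0.1873]
tool_rot: [-180.0, -0.0, -13.6]
force: [-1.7, -0.5, 3.6]
grip_width: 0.0604
```

{"method": "jog_arm", "body": {"rows": [[0, 0, 0, 0, 0, 0, 0], [0, 0, 0, 0, 0, 0, 0], [0, 0, 0, 0, 0, 0, 0], [0, 0, 0, 0, 0, 0, 0], [0, 0, 0, 0, 0, 0, 0], [0, 0, 0, 0, 0, 0, 7], [0, 0, 0, 0, 0, 0, 7], [0, 0, 0, 0, 0, 0, 7], [0, 0, 0, 0, 0, 0, 7], [0, 0, 0, 0, 0, 0, 7], [0, 0, 0, 0, 0, 0, 7], [0, 0, 0, 0, 0, 0, 7]]}}

```text
time_s: 6.98
tool_pos: [0.5374, -0.1293, 0.1869]
tool_rot: [-180.0, 0.0, -62.9]
force: [-0.6, 0.0, 0.1]
grip_width: 0.087
```

{"method": "jog_arm", "body": {"rows": [[0, 0, 0, 0, 0, 0, 7], [0, 0, 0, 0, 0, 0, 7], [0, 0, 0, 0, 0, 0, 7], [0, 0, 0, 0, 0, 0, 7], [0, 0, 0, 0, 0, 0, 0], [0, 0, 0, 0, 0, 0, 0], [0, 0, 0, 0, 0, 0, 0]]}}

```text
time_s: 7.57
tool_pos: [0.5375, -0.1293, 0.1869]
tool_rot: [180.0, 0.0, -90.4]
force: [-0.2, 0.1, -0.5]
grip_width: 0.0872
```

{"method": "jog_arm", "body": {"rows": [[0.6, 0, 0, 0, 0, 0, 0], [0.6, 0, 0, 0, 0, 0, 0], [0.6, 0, 0, 0, 0, 0, 0], [0.6, 0, 0, 0, 0, 0, 0], [0.6, 0, 0, 0, 0, 0, 0], [0.6, 0, 0, 0, 0, 0, 0], [0.6, 0, 0, 0, 0, 0, 0], [0.6, 0, 0, 0, 0, 0, 0]], "grip_force": 6}}

```text
time_s: 8.23
tool_pos: [0.5375, -0.1293, 0.187]
tool_rot: [-180.0, 0.0, -90.6]
force: [-0.7, 0.9, 0.9]
grip_width: 0.0599
```

Run:
```python
from h import *
np.set_printoptions(precision=4,suppress=True)
o=status.get_obs();print(o)
```

```text
{'time_s': 8.2333, 'qpos': array([-31.9173,  26.2189,  50.9262, 111.1433, -24.9915,  54.3147,
       -59.4476]), 'joint_velocities': array([-0.0021,  0.0053,  0.04  , -0.0386,  0.0033,  0.0009,  0.0881]), 'effort': array([  0.0961, -35.8988,  10.532 , -23.5051,  -0.0116,  -0.1464,
        -0.0046]), 'tool_pos': array([ 0.5375, -0.1293,  0.187 ]), 'tool_rot': array([-179.9937,    0.0089,  -90.5941]), 'force': array([-0.6708,  0.8854,  0.9017]), 'wrist_torque': array([ 0.0509,  0.2417, -0.0242]), 'grip_width': 0.05988031388932815}
```

The cap is now centred on the tool axis. I'll back off to the w1-like view to calibrate the wrist camera's bias against this known position.

{"method": "jog_arm", "body": {"rows": [[0, 0, 0, 0, 0, 0, 0], [0, 0, 0, 0, 0, 0, 0], [0, 0, 0, 0, 0, 0, 0], [0, 0, 0, 0, 0, 0, 0], [0, 0, 0, 0, 0, 0, -7], [0, 0, 0, -0.0205, 0, 0, -7], [0, 0, 0, -0.0205, 0, 0, -7], [0, 0, 0, -0.0205, 0, 0, -7], [0, 0, 0, -0.0205, 0, 0, -7], [0, 0, 0, -0.0205, 0, 0, -7], [0, 0, 0, -0.0205, 0, 0, -7], [0, 0, 0, 0, 0, 0, -7]]}}

```text
time_s: 9.23
tool_pos: [0.5388, -0.1303, 0.3142]
tool_rot: [-179.8, -0.3, -34.3]
force: [0.8, -0.6, -0.1]
grip_width: 0.0869
```

{"method": "jog_arm", "body": {"rows": [[0, 0, 0, 0, 0, 0, -7], [0, 0, 0, 0, 0, 0, -7], [0, 0, 0, 0, 0, 0, -7], [0, 0, 0, 0, 0, 0, 0], [0, 0, 0, 0, 0, 0, 0], [0, 0, 0, 0, 0, 0, 0], [0, 0, 0, 0, 0, 0, 0]]}}

```text
time_s: 9.82
tool_pos: [0.5374, -0.1294, 0.3099]
tool_rot: [180.0, 0.0, -13.7]
force: [0.1, -0.0, -0.5]
grip_width: 0.0868
```

Run:
```python
from h import *
np.set_printoptions(precision=4,suppress=True)
o=status.get_obs();print(o['tool_pos'],o['tool_rot'],o['qpos'])
p=par('wrist'); im,d=cams.read_camera('wrist'); np.savez('w3.npz',im=im,d=d)
k=np.zeros((400,640),bool); k[150:250,270:360]=1
P=pts(p,d,k); P=P[(P[:,2]>.028)&(P[:,2]<.033)]
print(len(P),P.mean(0),(P.min(0)+P.max(0))/2,np.ptp(P,axis=0))
w2=np.load('w2.npz')['im']
for i in (im,w2):
    h=cv2.cvtColor(i,cv2.COLOR_RGB2HSV); m=k&(h[...,1]<60)&(h[...,2]>110); m=cv2.morphologyEx(m.astype(np.uint8),cv2.MORPH_OPEN,np.ones((3,3)))>0
    c=np.argwhere(m); print('disc',m.sum(),(c.min(0)+c.max(0))/2,c.mean(0),np.ptp(c,axis=0),plane(p,*((c.min(0)+c.max(0))/2),.03))
    c=np.argwhere(blue(i,(255,140,375,262))); print('blue box',c.min(0),c.max(0))
i=np.load('w1.npz')['im']; save(cv2.resize(i[175:228,290:345],None,fx=10,fy=10,interpolation=cv2.INTER_NEAREST),'plug.png')
```

```text
[ 0.5374 -0.1294  0.3099] [179.9957   0.0042 -13.7258] [-26.7842  12.5386  42.4483 105.2842  -9.2479  65.6828   5.0868]
4179 [ 0.538  -0.1284  0.0301] [ 0.5378 -0.1291  0.0304] [0.0575 0.059  0.0048]
disc 2077 [204.  317.5] [204.0626 317.2354] [50 51] [ 0.538  -0.1292  0.03  ]
blue box [159 278] [240 356]
disc 2071 [204.5 314.5] [204.6412 314.4486] [49 51] [ 0.5356 -0.129   0.03  ]
blue box [161 275] [241 354]
```

View pics/plug.png

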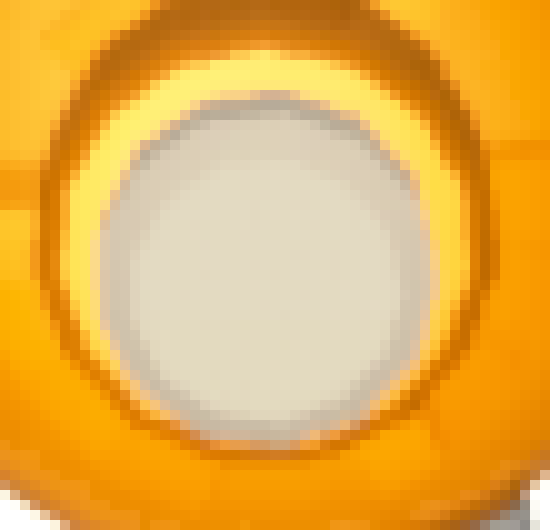

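The known cap position agrees with the wrist camera within 0.5 mm: disc at (204,317.5), against the plug's flat top at (204,316.6) in the same geometry. So the jar axis is at (0.567, 0.1697). Next I'll grasp and lift.

{"method": "jog_arm", "body": {"rows": [[0, 0, 0, 0.0245, 0, 0, 0], [0, 0, 0, 0.0245, 0, 0, 0], [0, 0, 0, 0.0245, 0, 0, 0], [0, 0, 0, 0.0245, 0, 0, 0], [0, 0, 0, 0.025, 0, 0, 0], [0, 0, 0, 0, 0, 0, 0], [0, 0, 0, 0, 0, 0, 0], [0, 0, 0, 0, 0, 0, 0]]}}

```text
time_s: 10.53
tool_pos: [0.5375, -0.1295, 0.1872]
tool_rot: [180.0, 0.0, -13.6]
force: [0.8, 0.4, 0.1]
grip_width: 0.087
```

{"method": "jog_arm", "body": {"rows": [[0.6, 0, 0, 0, 0, 0, 0], [0.6, 0, 0, 0, 0, 0, 0], [0.6, 0, 0, 0, 0, 0, 0], [0.6, 0, 0, 0, 0, 0, 0], [0.6, 0, 0, 0, 0, 0, 0], [0.6, 0, 0, 0, 0, 0, 0], [0.6, 0, 0, 0, 0, 0, 0], [0.6, 0, 0, 0, 0, 0, 0]], "grip_force": 20}}

```text
time_s: 11.2
tool_pos: [0.5375, -0.1294, 0.1872]
tool_rot: [-180.0, -0.0, -13.6]
force: [-1.2, 0.7, 2.2]
grip_width: 0.0597
```

{"method": "jog_arm", "body": {"rows": [[0.6, 0, 0, -0.02, 0, 0, 0], [0.6, 0, 0, -0.02, 0, 0, 0], [0.6, 0, 0, -0.02, 0, 0, 0], [0.6, 0, 0, -0.02, 0, 0, 0], [0.6, 0, 0, -0.02, 0, 0, 0], [0.6, 0, 0, -0.02, 0, 0, 0], [0.6, 0, 0, -0.02, 0, 0, 0], [0.6, 0, 0, -0.02, 0, 0, 0], [0.6, 0, 0, 0, 0, 0, 0], [0.6, 0, 0, 0, 0, 0, 0]]}}

```text
time_s: 12.03
tool_pos: [0.5376, -0.1295, 0.3477]
tool_rot: [-180.0, -0.1, -13.6]
force: [-0.4, 0.0, -1.0]
grip_width: 0.0599
```

{"method": "jog_arm", "body": {"rows": [[0.6, -0.0035, -0.0248, 0, 0, 0, 0], [0.6, -0.0035, -0.0248, 0, 0, 0, 0], [0.6, -0.0035, -0.0248, 0, 0, 0, 0], [0.6, -0.0035, -0.0248, 0, 0, 0, 0], [0.6, -0.0035, -0.0248, 0, 0, 0, 0], [0.6, -0.0035, -0.0248, 0, 0, 0, 0], [0.6, -0.0035, -0.0248, 0, 0, 0, 0], [0.6, -0.0035, -0.0248, 0, 0, 0, 0], [0.6, -0.0035, -0.0248, 0, 0, 0, 0], [0.6, -0.0035, -0.0248, 0, 0, 0, 0], [0.6, -0.0035, -0.0248, 0, 0, 0, 0], [0.6, -0.0035, -0.0248, 0, 0, 0, 0]]}}

```text
time_s: 13.03
tool_pos: [0.566, 0.1709, 0.345]
tool_rot: [179.9, 0.1, -13.6]
force: [1.3, 0.0, -0.6]
grip_width: 0.0597
```

{"method": "jog_arm", "body": {"rows": [[0.6, 0, 0, 0.008, 0, 0, 0], [0.6, 0, 0, 0.008, 0, 0, 0], [0.6, 0, 0, 0, 0, 0, 0], [0.6, 0, 0, 0, 0, 0, 0], [0.6, 0, 0, 0, 0, 0, 0], [0.6, 0, 0, 0, 0, 0, 0]]}}

```text
time_s: 13.53
tool_pos: [0.5668, 0.1685, 0.3312]
tool_rot: [-180.0, -0.0, -13.7]
force: [0.2, 0.3, -0.7]
grip_width: 0.0599
```

Run:
```python
from h import *
np.set_printoptions(precision=4,suppress=True)
o=status.get_obs();print(o['tool_pos'],o['tool_rot'],o['qpos'],o['force'],o['wrist_torque'])
im,d=cams.read_camera('side'); np.savez('s4.npz',im=im,d=d); 
p=par('side'); print('exp cap mid',proj(p,[.567,.1697,.160]),'plug',proj(p,[.567,.1697,.1245]))
save(cv2.resize(im[110:200,240:370],None,fx=6,fy=6,interpolation=cv2.INTER_CUBIC),'s4.png')
```

```text
[0.5668 0.1685 0.3312] [-179.991    -0.0237  -13.7094] [-46.5215  15.2277  32.189   98.3361  -8.6225  68.8853 -25.8348] [ 0.2328  0.3395 -0.6884] [-0.0904  0.0383 -0.0094]
exp cap mid (np.float64(147.14285217144342), np.float64(298.5236619177057)) plug (np.float64(156.82281047137673), np.float64(299.0746825776543))
```

View pics/s4.png

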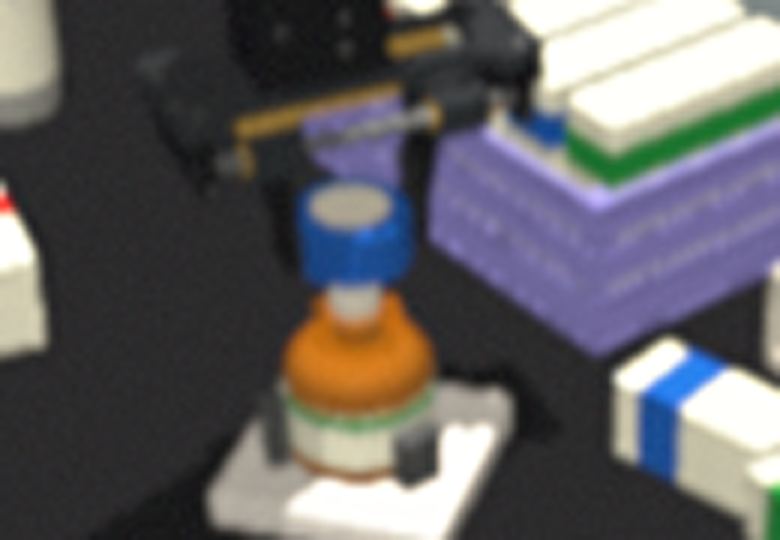

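Run:
```python
from h import *
np.set_printoptions(precision=3,suppress=True)
for n in('top','side'):
    d=np.load(n+'0.npz')['d']; P=pts(par(n),d,np.ones_like(d,bool)); r=np.hypot(P[:,0]-.567,P[:,1]-.17)
    for a,b in((.05,.08),(.08,.12),(.12,.16),(.16,.2),(.2,.25)):
        z=P[(r>a)&(r<b),2]; print(n,a,b,np.percentile(z,99.5))
```

```text
top 0.05 0.08 0.057007499745877925
top 0.08 0.12 0.022752806418356197
top 0.12 0.16 0.04999773764834202
top 0.16 0.2 0.10068575281500275
top 0.2 0.25 0.13795029202044437
side 0.05 0.08 0.05654431051367439
side 0.08 0.12 0.022310529670063545
side 0.12 0.16 0.0502460442386831
side 0.16 0.2 0.10623054502472386
side 0.2 0.25 0.1373272028005975
```

{"method": "jog_arm", "body": {"rows": [[0.6, 0, -0.0012, 0.008, 0, 0, 0], [0.6, 0, 0, 0.008, 0, 0, 0], [0.6, 0, 0, 0.008, 0, 0, 0], [0.6, 0, 0, 0.006, 0, 0, 0], [0.6, 0, 0, 0, 0, 0, 0], [0.6, 0, 0, 0, 0, 0, 0], [0.6, 0, 0, 0, 0, 0, 0], [0.6, 0, 0, 0, 0, 0, 0]]}}

```text
time_s: 14.25
tool_pos: [0.5671, 0.171, 0.3014]
tool_rot: [-180.0, -0.0, -13.6]
force: [-0.0, 0.1, -0.5]
grip_width: 0.0601
```

{"method": "jog_arm", "body": {"rows": [[0.6, 0, 0, 0, 0, 0, 0], [0.6, 0, 0, 0, 0, 0, 0], [0.6, 0, 0, 0, 0, 0, 0]]}}

```text
time_s: 14.5
tool_pos: [0.5669, 0.171, 0.3012]
tool_rot: [-180.0, -0.0, -13.6]
force: [0.7, 0.1, -0.6]
grip_width: 0.0597
```

Run:
```python
from h import *
np.set_printoptions(precision=4,suppress=True)
for i in range(3):
    o=status.get_obs();print(o['tool_pos'],o['force'],o['wrist_torque']); cams.camera_params('top'); cams.read_camera('top')
```

```text
[0.5669 0.171  0.3012] [ 0.6714  0.1312 -0.6388] [-0.0467  0.0457  0.0477]
[0.5669 0.1709 0.3012] [ 0.0946  0.504  -1.1114] [-0.1282  0.1196  0.0433]
[0.5669 0.1709 0.3011] [ 0.5925  0.3788 -0.4526] [-0.1114  0.0512  0.001 ]
```

Steady at y = 0.171. I'll shift 1.2 mm back in y, then lower to 0.298 and on to contact in small steps.

{"method": "jog_arm", "body": {"rows": [[0.6, 0, 0.0012, 0, 0, 0, 0], [0.6, 0, 0, 0.001, 0, 0, 0], [0.6, 0, 0, 0.001, 0, 0, 0], [0.6, 0, 0, 0.001, 0, 0, 0], [0.6, 0, 0, 0, 0, 0, 0], [0.6, 0, 0, 0, 0, 0, 0]]}}

```text
time_s: 15.15
tool_pos: [0.5665, 0.1698, 0.2978]
tool_rot: [180.0, 0.0, -13.6]
force: [-0.4, -0.1, 0.6]
grip_width: 0.0597
```

{"method": "jog_arm", "body": {"rows": [[0.6, 0, 0, 0.001, 0, 0, 0], [0.6, 0, 0, 0.001, 0, 0, 0], [0.6, 0, 0, 0, 0, 0, 0], [0.6, 0, 0, 0, 0, 0, 0]]}}

```text
time_s: 15.48
tool_pos: [0.5666, 0.1698, 0.2959]
tool_rot: [180.0, 0.0, -13.6]
force: [0.2, -0.4, -0.3]
grip_width: 0.0604
```

{"method": "jog_arm", "body": {"rows": [[0.6, 0, 0, 0.0008, 0, 0, 0], [0.6, 0, 0, 0.0007, 0, 0, 0], [0.6, 0, 0, 0, 0, 0, 0], [0.6, 0, 0, 0, 0, 0, 0]]}}

```text
time_s: 15.82
tool_pos: [0.5666, 0.1698, 0.2944]
tool_rot: [-180.0, -0.0, -13.6]
force: [0.0, 0.5, -0.2]
grip_width: 0.0596
```

{"method": "jog_arm", "body": {"rows": [[0.6, 0, 0, 0.0008, 0, 0, 0], [0.6, 0, 0, 0.0007, 0, 0, 0], [0.6, 0, 0, 0, 0, 0, 0], [0.6, 0, 0, 0, 0, 0, 0]]}}

```text
time_s: 16.15
tool_pos: [0.5666, 0.1698, 0.2929]
tool_rot: [-180.0, 0.0, -13.6]
force: [0.6, 0.0, -0.4]
grip_width: 0.0598
```

{"method": "jog_arm", "body": {"rows": [[0.6, 0, 0, 0.0007, 0, 0, 0], [0.6, 0, 0, 0.0005, 0, 0, 0], [0.6, 0, 0, 0, 0, 0, 0], [0.6, 0, 0, 0, 0, 0, 0]]}}

```text
time_s: 16.48
tool_pos: [0.5667, 0.1697, 0.2922]
tool_rot: [-180.0, -0.0, -13.6]
force: [-0.7, -1.3, 3.6]
grip_width: 0.0599
```

{"method": "jog_arm", "body": {"rows": [[0.6, 0, 0, 0.0005, 0, 0, 0], [0.6, 0, 0, 0.0005, 0, 0, 0], [0.6, 0, 0, 0, 0, 0, 0], [0.6, 0, 0, 0, 0, 0, 0]]}}

```text
time_s: 16.82
tool_pos: [0.5667, 0.1697, 0.292]
tool_rot: [-180.0, -0.0, -13.6]
force: [-3.2, -1.1, 8.3]
grip_width: 0.0597
```

{"method": "jog_arm", "body": {"rows": [[0.6, 0, 0, -0.0004, 0, 0, -3], [0.6, 0, 0, -0.0003, 0, 0, -4], [0.6, 0, 0, -0.0003, 0, 0, -4], [0.6, 0, 0, -0.0003, 0, 0, -4], [0.6, 0, 0, 0, 0, 0, 0]]}}

```text
time_s: 17.23
tool_pos: [0.5672, 0.1702, 0.2932]
tool_rot: [-179.9, -0.1, 1.6]
force: [0.8, -0.1, 5.3]
grip_width: 0.0598
```

{"method": "jog_arm", "body": {"rows": [[0.6, 0, 0, -0.0003, 0, 0, -4], [0.6, 0, 0, -0.0003, 0, 0, -4], [0.6, 0, 0, -0.0003, 0, 0, -4], [0.6, 0, 0, 0, 0, 0, 0]]}}

```text
time_s: 17.57
tool_pos: [0.5672, 0.1702, 0.294]
tool_rot: [-179.9, -0.2, 13.5]
force: [0.0, 0.7, 6.4]
grip_width: 0.06
```

{"method": "jog_arm", "body": {"rows": [[0.6, 0, 0, -0.0003, 0, 0, -4], [0.6, 0, 0, -0.0003, 0, 0, -4], [0.6, 0, 0, 0, 0, 0, 0]]}}

```text
time_s: 17.82
tool_pos: [0.5671, 0.1702, 0.2946]
tool_rot: [-180.0, -0.1, 21.5]
force: [-0.6, 0.5, 4.9]
grip_width: 0.0596
```

{"method": "jog_arm", "body": {"rows": [[0.6, 0, 0, -0.0002, 0, 0, -4], [0.6, 0, 0, -0.0002, 0, 0, -4], [0.6, 0, 0, 0, 0, 0, 0]]}}

```text
time_s: 18.07
tool_pos: [0.5671, 0.17, 0.2948]
tool_rot: [180.0, -0.1, 29.4]
force: [-0.0, 0.3, 5.7]
grip_width: 0.0596
```

Near the top of the ridge (cap mid about +30.8 mm). I'll continue turning with no further lift.

{"method": "jog_arm", "body": {"rows": [[0.6, 0, 0, 0, 0, 0, -4], [0.6, 0, 0, 0, 0, 0, -4], [0.6, 0, 0, 0, 0, 0, 0]]}}

```text
time_s: 18.32
tool_pos: [0.5671, 0.1698, 0.2948]
tool_rot: [180.0, -0.1, 37.4]
force: [0.2, 1.2, 4.5]
grip_width: 0.0597
```

{"method": "jog_arm", "body": {"rows": [[0.6, 0, 0, 0, 0, 0, -3], [0.6, 0, 0, 0, 0, 0, -3], [0.6, 0, 0, 0, 0, 0, 0]]}}

```text
time_s: 18.57
tool_pos: [0.567, 0.1697, 0.2944]
tool_rot: [180.0, -0.1, 43.3]
force: [-0.2, 0.4, 5.0]
grip_width: 0.06
```

{"method": "jog_arm", "body": {"rows": [[0.6, 0, 0, 0, 0, 0, -3], [0.6, 0, 0, 0, 0, 0, -3], [0.6, 0, 0, 0, 0, 0, 0]]}}

```text
time_s: 18.82
tool_pos: [0.5669, 0.1692, 0.294]
tool_rot: [179.9, -0.0, 49.2]
force: [0.9, 0.1, -0.0]
grip_width: 0.0598
```

{"method": "jog_arm", "body": {"rows": [[0.6, 0, 0, 0, 0, 0, -3], [0.6, 0, 0, 0, 0, 0, -3], [0.6, 0, 0, 0, 0, 0, 0]]}}

```text
time_s: 19.07
tool_pos: [0.5664, 0.1698, 0.2931]
tool_rot: [-180.0, 0.0, 55.3]
force: [1.2, -0.1, -1.1]
grip_width: 0.0599
```

The force vanished at about 49°, so the lugs are over the gap. Lowering gently.

{"method": "jog_arm", "body": {"rows": [[0.6, 0, 0, 0.001, 0, 0, 0], [0.6, 0, 0, 0.001, 0, 0, 0], [0.6, 0, 0, 0.001, 0, 0, 0], [0.6, 0, 0, 0, 0, 0, 0]]}}

```text
time_s: 19.4
tool_pos: [0.5664, 0.1699, 0.2905]
tool_rot: [-180.0, 0.0, 55.3]
force: [-0.3, 0.7, -0.1]
grip_width: 0.0595
```

{"method": "jog_arm", "body": {"rows": [[0.6, 0, 0, 0.001, 0, 0, 0], [0.6, 0, 0, 0.001, 0, 0, 0], [0.6, 0, 0, 0.001, 0, 0, 0], [0.6, 0, 0, 0, 0, 0, 0]]}}

```text
time_s: 19.73
tool_pos: [0.5665, 0.1698, 0.2877]
tool_rot: [-180.0, 0.0, 55.4]
force: [0.6, -0.3, -0.8]
grip_width: 0.0598
```

{"method": "jog_arm", "body": {"rows": [[0.6, 0, 0, 0.001, 0, 0, 0], [0.6, 0, 0, 0.001, 0, 0, 0], [0.6, 0, 0, 0, 0, 0, 0], [0.6, 0, 0, 0, 0, 0, 0]]}}

```text
time_s: 20.07
tool_pos: [0.5665, 0.1697, 0.2859]
tool_rot: [-180.0, 0.0, 55.4]
force: [0.1, 0.9, -0.5]
grip_width: 0.0603
```

{"method": "jog_arm", "body": {"rows": [[0.6, 0, 0, 0.0005, 0, 0, 0], [0.6, 0, 0, 0.0005, 0, 0, 0], [0.6, 0, 0, 0, 0, 0, 0]]}}

```text
time_s: 20.32
tool_pos: [0.5666, 0.1697, 0.2853]
tool_rot: [-180.0, -0.0, 55.4]
force: [-1.5, 1.1, 3.0]
grip_width: 0.0596
```

{"method": "jog_arm", "body": {"rows": [[0.6, 0, 0, 0.0002, 0, 0, 4], [0.6, 0, 0, 0.0002, 0, 0, 4], [0.6, 0, 0, 0.0002, 0, 0, 4], [0.6, 0, 0, 0.0002, 0, 0, 4], [0.6, 0, 0, 0, 0, 0, 0]]}}

```text
time_s: 20.73
tool_pos: [0.5671, 0.1698, 0.2849]
tool_rot: [180.0, -0.1, 39.3]
force: [0.1, 0.2, 3.6]
grip_width: 0.0595
```

{"method": "jog_arm", "body": {"rows": [[0.6, 0, 0, 0.0002, 0, 0, 4], [0.6, 0, 0, 0.0002, 0, 0, 4], [0.6, 0, 0, 0.0002, 0, 0, 4], [0.6, 0, 0, 0.0002, 0, 0, 4], [0.6, 0, 0, 0, 0, 0, 0]]}}

```text
time_s: 21.15
tool_pos: [0.5671, 0.1699, 0.2842]
tool_rot: [180.0, -0.1, 23.4]
force: [-0.0, 0.0, 4.4]
grip_width: 0.0596
```

```bash
python3 -c "
from h import *
o=status.get_obs();print(o['tool_pos'],o['tool_rot'],o['qpos'],o['force'],o['wrist_torque'])"
```

```text
[0.56707067 0.16985596 0.28417181] [ 1.79989336e+02 -1.09926417e-01  2.34064217e+01] [-41.44919201  17.28186548  26.20634401 100.89693964  -8.42225787
  63.64320538  10.87600537] [-0.00900061  0.03085343  4.44879052] [-0.0195622  -0.00179362 -0.02695764]
```

{"method": "jog_arm", "body": {"rows": [[0.6, 0, 0, 0.0002, 0, 0, 4], [0.6, 0, 0, 0.0002, 0, 0, 4], [0.6, 0, 0, 0.0002, 0, 0, 4], [0.6, 0, 0, 0.0002, 0, 0, 4], [0.6, 0, 0, 0, 0, 0, 0]]}}

```text
time_s: 21.57
tool_pos: [0.5671, 0.1699, 0.2834]
tool_rot: [-180.0, -0.1, 7.4]
force: [-0.8, 0.3, 6.7]
grip_width: 0.0598
```

{"method": "jog_arm", "body": {"rows": [[0.6, 0, 0, 0.0002, 0, 0, 4], [0.6, 0, 0, 0.0002, 0, 0, 4], [0.6, 0, 0, 0.0002, 0, 0, 4], [0.6, 0, 0, 0, 0, 0, 0]]}}

```text
time_s: 21.9
tool_pos: [0.5672, 0.1699, 0.283]
tool_rot: [-179.9, -0.1, -4.6]
force: [0.3, -0.8, 6.2]
grip_width: 0.0596
```

```bash
python3 -c "
from h import *
o=status.get_obs();print(o['tool_pos'],o['tool_rot'],o['qpos'],o['force'],o['wrist_torque'])"
```

```text
[0.56717749 0.16986651 0.2829947 ] [-1.79945866e+02 -1.14932659e-01 -4.55730040e+00] [-44.92904515  17.8566141   30.43764027 101.07368139  -9.99721721
  63.62574195 -15.8114622 ] [ 0.25787625 -0.75612488  6.24823137] [-0.0781356   0.1468953   0.09686967]
```

{"method": "jog_arm", "body": {"rows": [[0.6, 0, 0, 0.0002, 0, 0, 3], [0.6, 0, 0, 0.0002, 0, 0, 3], [0.6, 0, 0, 0.0002, 0, 0, 3], [0.6, 0, 0, 0, 0, 0, 0]]}}

```text
time_s: 22.23
tool_pos: [0.5673, 0.1699, 0.2826]
tool_rot: [-179.9, -0.1, -13.5]
force: [-0.3, -0.9, 6.7]
grip_width: 0.0597
```

```bash
python3 -c "
from h import *
o=status.get_obs();print(o['tool_pos'],o['tool_rot'],o['force'],o['wrist_torque'])"
```

```text
[0.56725358 0.1698848  0.2825725 ] [-1.79917158e+02 -1.17534903e-01 -1.35127036e+01] [-0.34068421 -0.88392164  6.65123977] [-0.0654869   0.10082201 -0.04751537]
```

{"method": "jog_arm", "body": {"rows": [[0.6, 0, 0, 0.0002, 0, 0, 3], [0.6, 0, 0, 0, 0, 0, 0]]}}

```text
time_s: 22.4
tool_pos: [0.5673, 0.1699, 0.2825]
tool_rot: [-179.9, -0.1, -16.5]
force: [-0.6, -1.0, 6.6]
grip_width: 0.0599
```

```bash
python3 -c "
from h import *
o=status.get_obs();print(o['tool_pos'],o['tool_rot'],o['force'],o['wrist_torque'])"
```

```text
[0.56728191 0.16988075 0.28245662] [-1.79901153e+02 -1.17913984e-01 -1.65029688e+01] [-0.56364947 -0.99316154  6.59602039] [-0.09060889  0.14667476 -0.04342713]
```

{"method": "jog_arm", "body": {"rows": [[0.6, 0, 0, 0.0002, 0, 0, 3], [0.6, 0, 0, 0.0001, 0, 0, 3], [0.6, 0, 0, 0, 0, 0, 0]]}}

```text
time_s: 22.65
tool_pos: [0.5672, 0.1699, 0.2822]
tool_rot: [-179.9, -0.1, -22.5]
force: [-0.5, -0.1, 7.3]
grip_width: 0.0599
```

```bash
python3 -c "
from h import *
o=status.get_obs();print(o['tool_pos'],o['tool_rot'],o['force'],o['wrist_torque'])"
```

```text
[0.56724531 0.169938   0.28222884] [-1.79887622e+02 -9.42625603e-02 -2.25065159e+01] [-0.45924469 -0.10300401  7.27598495] [-0.10761212  0.28179778  0.03170898]
```

{"method": "jog_arm", "body": {"rows": [[0.6, 0, 0, 0.0001, 0, 0, 3], [0.6, 0, 0, 0, 0, 0, 0]]}}

```text
time_s: 22.82
tool_pos: [0.5671, 0.1703, 0.2822]
tool_rot: [-179.9, -0.1, -25.4]
force: [-0.9, -0.5, 7.5]
grip_width: 0.0602
```

```bash
python3 -c "
from h import *
o=status.get_obs();print(o['tool_pos'],o['tool_rot'],o['force'],o['wrist_torque'])"
```

```text
[0.56711877 0.17025041 0.28217058] [-1.79900023e+02 -8.10588494e-02 -2.53872920e+01] [-0.87776052 -0.51390719  7.52371208] [-0.09697383  0.28152199  0.43432082]
```

The turning torque jumped to 0.43 N m at 81° with the cap at about +18.1 mm: lugs against the stops. A small nudge to seat it, then check.

{"method": "jog_arm", "body": {"rows": [[0.6, 0, 0, 0.0001, 0, 0, 0.6], [0.6, 0, 0, 0, 0, 0, 0], [0.6, 0, 0, 0, 0, 0, 0]]}}

```text
time_s: 23.07
tool_pos: [0.5671, 0.1702, 0.2822]
tool_rot: [-179.9, -0.1, -25.8]
force: [-0.7, 0.0, 8.8]
grip_width: 0.0594
```

```bash
python3 -c "
from h import *
o=status.get_obs();print(o['tool_pos'],o['tool_rot'],o['force'],o['wrist_torque'],o['qpos'])"
```

```text
[0.56712141 0.17024484 0.28215701] [-1.79907157e+02 -8.68326355e-02 -2.58394319e+01] [-7.14888106e-01  2.79496516e-03  8.75691048e+00] [-0.12480931  0.31979056  0.66248375] [-47.69846011  18.39896029  33.80051235 101.20285702 -11.31269609
  63.66672889 -36.0641459 ]
```

{"method": "jog_arm", "body": {"rows": [[0.6, 0, 0, -0.0004, 0, 0, -0.6], [0.6, 0, 0, 0, 0, 0, 0], [0, 0, 0, 0, 0, 0, 0], [0, 0, 0, 0, 0, 0, 0], [0, 0, 0, 0, 0, 0, 0], [0, 0, 0, 0, 0, 0, 0], [0, 0, 0, 0, 0, 0, 0], [0, 0, 0, 0, 0, 0, 0]]}}

```text
time_s: 23.73
tool_pos: [0.5665, 0.1697, 0.2808]
tool_rot: [180.0, 0.0, -25.6]
force: [-0.9, 0.3, -0.9]
grip_width: 0.0852
```

{"method": "jog_arm", "body": {"rows": [[0, 0, 0, -0.01, 0, 0, 0], [0, 0, 0, -0.02, 0, 0, 0], [0, 0, 0, -0.03, 0, 0, 0], [0, 0, 0, -0.03, 0, 0, 0], [0, 0, 0, -0.03, 0, 0, 0], [0, 0, 0, 0, 0, 0, 0], [0, 0, 0, 0, 0, 0, 0], [0, 0, 0, 0, 0, 0, 0], [0, 0, 0, 0, 0, 0, 0]]}}

```text
time_s: 24.48
tool_pos: [0.5661, 0.1697, 0.4001]
tool_rot: [179.9, 0.1, -25.6]
force: [-0.4, -0.6, -0.2]
grip_width: 0.0867
```

Run:
```python
from h import *
np.set_printoptions(precision=4,suppress=True)
o=status.get_obs();print(o['tool_pos'],o['force'])
p=par('wrist'); im,d=cams.read_camera('wrist')
k=np.zeros((400,640),bool); k[130:250,260:370]=1
P=pts(p,d,k); P=P[P[:,2]>.115]; T=P[P[:,2]>.12]
print('cap top',np.median(P,0),len(P),(P.min(0)+P.max(0))/2,np.ptp(P,axis=0))
A=np.c_[T[:,:2]-T[:,:2].mean(0),np.ones(len(T))]; print('tilt',np.degrees(np.linalg.lstsq(A,T[:,2],rcond=None)[0][:2]))
s,ds=cams.read_camera('side'); 
save(np.hstack([cv2.resize(im[110:270,210:430],(550,400)),cv2.resize(s[120:200,270:330],(250,333))[:400] if 0 else cv2.resize(s[130:190,280:320],(250,400))]),'fin.png')
```

```text
[0.5661 0.1697 0.4001] [-0.3904 -0.6245 -0.1982]
cap top [0.5681 0.1725 0.1256] 4868 [0.5671 0.1707 0.1218] [0.061  0.0608 0.0134]
tilt [-0.1351 -0.4269]
```

View pics/fin.png

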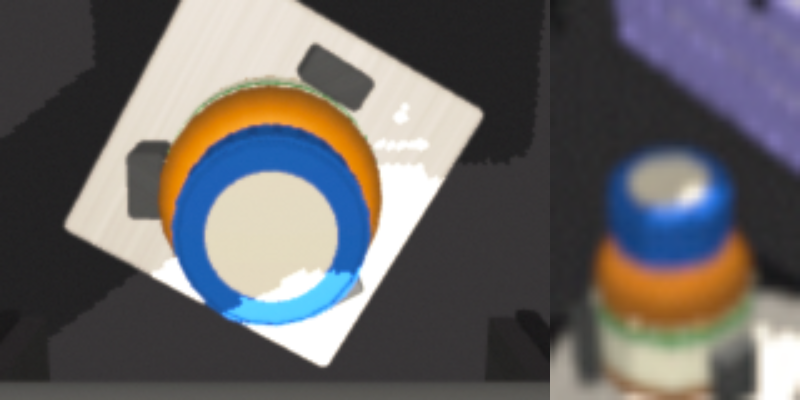

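The cap sits level on the jar. Its top is at z = 0.1256, where home is 0.125 and merely dropped in would be at least 0.1285. The fingers are clear, so I'm handing it in.

```bash
python3 -c "
from h import *
print(env.sign_off())"
```

```text
the job is handed in; nothing more can be done
None
```

The blue cap is screwed onto the amber jar and stayed down after I let go; I handed the job in at about 24.6 s of the 72 s allowed.

- **Fitting:** I centred the cap by squeezing it lightly at two angles on the bench, then set it level on the neck with about 8 N at most. I turned it anticlockwise about 69° in all; the push force vanished after about 63°. I lowered it until it met the sealing plug, about 21 mm above the foot of the neck.
- **Screwing home:** I turned it clockwise about 81° until the turning torque rose. It reached 0.66 N m after a small nudge to seat it, slightly above the 0.5 N m you called plenty. Downward push stayed at or below about 9 N. I then opened the fingers and lifted clear.
- **Final checks:** After release the wrist camera put the cap top at 0.1256 m, where 0.125 m is fully home and 0.1285 m is only dropped in. Tilt was under 0.5°, and the gripper was about 12 cm above the jar, touching nothing. The 0.6 mm difference in height is within camera error.
- **Disagreements:** Early estimates of the jar's position differed by up to 5 mm between the wrist and top cameras. I settled this by calibrating the wrist view on the cap at a known position. I did not re-measure the other objects on the bench, but nothing was planned or felt to touch them.

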